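# Ready the laundry powder dispenser for its refill and uncap the refill jug

### The job

Get the laundry powder dispenser ready for its refill: pull its dosing slide fully out by the black knob until it clicks, then push it fully home so that the outlet is cleared and shut again. Then open the refill jug beside it: press its push-and-turn safety cap down, twist it counter-clockwise while pressed, lift it off and finish still holding the cap in the gripper, still, about 10 cm straight above the open mouth. The jug stays standing where it is, and the other things on the counter are left undisturbed.

Things in the scene. Friction and masses are not known exactly. Their poses are not given: they have to be found in the camera images.
- dispenser: Powder dispenser, fixed, 266 mm high, left or right of the jug, yaw up to 0.35: steel foot plate 150 x 140 x 10 mm, white hopper 104 x 124 mm from 165 mm up, below it an aluminium slide-gate valve block (centre 117 mm up, front face at x = -40 mm), a spout and a loose cup. Origin: on the counter under the spout; x points to its back, the knob is at -x. Hopper front: x = -24 mm, its lid: -28 mm.
- slide_knob (a point): Centre of the dosing slide's black pull knob, 117 mm up: cylinder of 30 mm diameter, 24 mm long on the slide's axis (12 mm either way), plus a 36 mm flange, 5 mm thick, on its outer end; a 10 mm rod joins it to the valve. At home it lies 115 mm in front (-x) of the dispenser's origin, clear all round and below. x axis points into the dispenser: pull along -x, push along +x. Moves with the slide.
- dose_slide (a joint): Dosing slide: 0 m = home (shut), 0.044 m = fully out. A spring detent holds it at each end: it takes 7 to 11 N to move it over the detent ridge, 4 to 10 mm from either end, and about 1 N between; over the last 4 mm the detent draws it to the end.
- jug: Loose refill jug standing on the counter, 2.2 to 3.4 kg: cream plastic canister 130 x 100 mm (x, y of its frame), shoulder 178 mm high, strap handle on its +x side reaching 101 mm out. Origin: centre of the underside, below the neck's axis; z up. Yaw varies. It alone has a wide grey ribbed cap. Its weight holds it still while the cap is pressed and turned.
- jug_mouth (a point): Centre of the jug's mouth rim, 203.5 mm above its underside, on the axis of neck and cap. Under the cap the neck has three bayonet tracks: notches that lock the cap's lugs, lands 3.5 mm lower to pass under, and open windows to lift out of.
- cap: Grey push-and-turn safety cap seated on the jug: ribbed, twelve-sided, 56 mm across flats (facing along its x axis and every 30 degrees), 32 mm tall, 50 g. Origin: centre of the skirt's lower edge, seated 183.5 mm above the counter, 5.5 mm above the jug's shoulder, which stops it when pressed; z up. A spring liner pushes it up: 4 N at rest, 10 N at 3.5 mm, 13 N at full depth.
- cap_top (a point): Centre of the cap's flat top, 215.5 mm above the counter when seated, 32 mm above the cap's origin. To free the cap press it at least 4 mm down and, kept pressed, turn it counter-clockwise seen from above: it lifts out when turned 46 to 65 degrees (best 56; hard stop at 66). Let up earlier, it stays caught.
- cup: Bystander: red measuring cup, 62 mm across and 58 mm high, on the dispenser's foot plate under the spout. Origin: centre of its underside.
- scrub_brush: Bystander: wooden scrubbing brush lying bristles down, 105 x 42 x 32 mm, between and in front of the jug and the dispenser. Origin: centre of its underside.
- spray_bottle: Bystander: white trigger spray bottle, 60 mm wide and 190 mm high, at the left side. Origin: centre of its underside.
- softener: Bystander: slim pale blue bottle with a narrow white cap, 68 mm wide and 190 mm high, at the right side. Origin: centre of its underside.
- peg_jar: Bystander: jar with a flat metal lid, 90 mm wide and 110 mm high, behind. Origin: centre of its underside.
- soap_dish: Bystander: white dish with a bar of soap, 110 x 80 x 36 mm, near the front on the right. Origin: centre of its underside.
- lint_roller: Bystander: lint roller lying, 210 mm long and 40 mm across, near the front on the left. Origin: under the inner end of its paper roll.
There are look-alikes about, which are no part of the job. Several things have the shape of the cap; the one meant has the colours described above.

How it is judged:
By the outcome, as a careful person would: the job done as asked, in the order asked, and still so for the second after the job is handed in, while the arm keeps its last pose, push and grip.
It also fails if it takes over 58 s, if anything falls off the work surface, if the arm or the gripper's body presses on something with over 40 N, if the wrist force passes 120 N, or if a joint passes its speed limit or range.

### The arm

A 7-joint arm with a two-finger parallel gripper is mounted at the origin on the work surface. World frame = base frame: x ahead of the robot, y to its left, z up, the work surface at z = 0. Lengths are in m, angles in degrees, forces in N, time in s.
With the tool pointing down it reaches from about 0.425 to 0.875 m from the base axis. Payload 4.7 kg.
Tool frame: the origin (TCP) lies on the centre line of the jaws, within the pads' length; the fingertips stand 11 mm ahead of it and the grasp point (between the pads) lies 8 mm behind it; z points along the fingers, y is the direction in which the jaws open and shut (so a half turn about z gives the same grasp; the last joint's range is limited). The gripper opens to 87 mm and grips with 3 to 60 N. Pads are 19 mm wide; open, the fingers measure 117 mm over their backs; the gripper's body (75 mm by 190 mm) begins 51 mm behind the grasp point.
Start: joints at [-73.906, 18.392, -4.016, 83.108, 1.295, 78.541, -3.26], TCP at [0.171, 0.627, 0.234] pointing down, gripper open.
Joint ranges: [-163.93, 163.93], [-17.29, 119.83], [-79.2, 71.16], [3.27, 140.29], [-89.18, 269.18], [5.43, 117.66], [-154.24, 154.24]. Speed limits (degrees/s): [147.25, 147.25, 180, 180, 180, 180, 180].

### API

Orientations are given as [roll, pitch, yaw] about the fixed x, y, z axes, in that order (R = Rz(yaw) Ry(pitch) Rx(roll)).
In Python, from cell import env gives the robot as it stands.
- The arm moves only by the tool servo_tool, never from a script. Its argument "moves" is text: rows parted by semicolons, each of 7 numbers parted by spaces: the shift along the tool's x, y, z as a fraction of full scale, then the turn, a rotation vector about the tool's x, y, z as a fraction of full scale, then the gripper's target within -1 to 1 (shut at 1, half-way at 0, fully open at -1). A call has 1 to 20 rows; each row shifts and turns the pose as measured when the row begins, along the tool's axes as they then stand; what a row does not reach is not made up. Full scale, the value 1, is 1000 mm for a shift and 0.5 rad for a turn. A row lasts 1/12 s, in which the tool goes at most 41.7 mm and 7.16 degrees, less where a joint would pass 70% of its speed; a pose out of reach is approached as far as the arm can. A call with a number of a shift or a turn outside -1 to 1 is refused whole. A call with a gripper value outside its range is refused whole. The fingers move at their own pace and stop on an object; "squeeze" is the grip in N (left out, the last holds). Time passes only in rows, so rows that do not move let the fingers close. It gives the time, the measured TCP pose, the force and the opening at its end, in the units of the state.
- env.get_obs(): the state, without advancing time (a new reading comes with each control period).
- env.read_camera(name): name is "side" or "top"; returns a dict with "img" (384x512x3 uint8, red, green, blue), "range_z" (384x512 float32, m along the optical axis (not along the pixel's ray), 0 where there is no reading), "mtx" (3x3 intrinsics, pixels), "k1" (the pictures are not rectified: a ray, as slopes to the right and down, at radius r is drawn at 1 + k1 r^2 times it, then the intrinsics apply), "T" (4x4, takes a point from camera to world coordinates). Camera axes: x right, y up, looking along -z (the intrinsics and any distortion apply to the point x, -y, -z); pixel columns grow to the right and rows downward; lengths in m; the calibration is good to about 2 mm. A picture is of the moment at which its call begins.
- env.sign_off(): hands the job in, once; it reports no verdict.
The state is a dict: "time_s": time; "qpos": joint angles; "joint_velocities": joint speeds; "effort": joint torques, N m; "tool_pos": TCP position; "tool_rot": TCP orientation; "force": force on the tool from outside, world axes, zero at the start; "wrist_torque": the same for the moment, N m; "grip_width": finger opening in m.
Only numpy, scipy, OpenCV 4.12 (cv2) and the standard library are available. Lean on these libraries where they do the work, as an engineer would, in place of code of your own. Each camera call takes 0.05 s, during which the arm holds its last target.

## Working session

There is one attempt and no reset: what is moved stays moved. The work goes in short steps, Python scripts to look and compute and a tool call to move; the robot and the scene stay as the last step left them, time stands still between calls to the robot, and variables do not carry over. Pictures are saved under pics/ and viewed, and the job is handed in when it is done.

Besides the shell and the picture viewer there is one more tool, called after "Call:" as a command line: name --argument value ..., lists and objects as JSON in quotes. servo_tool: Moves the arm, as the interface text tells. Its arguments: {"type":"object","properties":{"moves":{"type":"string"},"squeeze":{"type":"number"}},"required":["moves"]}

```bash
mkdir -p pics; ls; cat > h.py <<'E'
import numpy as np, cv2
from cell import env
def snap(n):
    c=env.read_camera(n); np.savez('pics/'+n+'.npz',**{k:np.array(v) for k,v in c.items()}); return c
def w2p(c,P):
    T=np.array(c['T']);p=np.linalg.inv(T)@np.append(P,1);x,y,z=p[0],-p[1],-p[2]
    u,v=x/z,y/z;s=1+float(c['k1'])*(u*u+v*v);K=np.array(c['mtx']);return K[0,0]*u*s+K[0,2],K[1,1]*v*s+K[1,2]
def pts(c):
    K=np.array(c['mtx']);k=float(c['k1']);d=c['range_z'];h,w=d.shape
    g=np.stack(np.meshgrid(np.arange(w),np.arange(h)),-1).reshape(-1,1,2).astype(np.float64)
    n=cv2.undistortPoints(g,K,np.array([k,0,0,0.])).reshape(h,w,2)
    P=np.stack([n[...,0]*d,-n[...,1]*d,-d,np.ones_like(d)],-1)@np.array(c['T']).T
    P=P[...,:3];P[d<=0]=np.nan;return P
def load(n): return dict(np.load('pics/'+n+'.npz'))
E
python3 - <<'E'
from h import *
for n in('top','side'):
    c=snap(n);cv2.imwrite(f'pics/{n}0.png',cv2.resize(c['img'][...,::-1],(800,600)));print(n,c['T'],c['mtx'],c['k1'])
print(env.get_obs())
E
```

```text
pics
top [[ 0.00309595  0.98641493 -0.16424373  0.3471235 ]
 [-0.99998254  0.00222725 -0.00547297  0.0104907 ]
 [-0.00503281  0.1642578   0.98640461  1.25150923]
 [ 0.          0.          0.          1.        ]] [[360.76621726   0.         252.16495886]
 [  0.         360.76621726 187.84296918]
 [  0.           0.           1.        ]] 0.025587133274966773
side [[-0.96364399  0.1771823  -0.19999174  0.34902121]
 [-0.26718414 -0.64377984  0.71704962  0.67988349]
 [-0.00170215  0.74441517  0.66771487  0.78058645]
 [ 0.          0.          0.          1.        ]] [[377.04298978   0.         254.84248795]
 [  0.         377.04298978 196.98884164]
 [  0.           0.           1.        ]] 0.04093632434408108
{'time_s': 0.1, 'qpos': array([-73.90555371,  18.43543531,  -4.0145854 ,  83.16702676,
         1.29423912,  78.54036305,  -3.25921202]), 'joint_velocities': array([-0.07655074, -0.06393975, -0.0557369 , -0.21031859, -0.10616716,
       -0.10171319,  0.080744  ]), 'effort': array([-2.61263622e-04, -4.92573845e+01, -4.05941913e-01, -3.13400388e+01,
       -6.42351480e-02,  3.95556504e-02,  1.05423298e-04]), 'tool_pos': array([0.17129941, 0.62653823, 0.23257143]), 'tool_rot': array([-1.79902358e+02,  4.93185192e-03,  1.64714871e+02]), 'force': array([-0.74645217, -0.37195548, -0.61909175]), 'wrist_torque': array([0.00428475, 0.01073644, 0.05648847]), 'grip_width': 0.08695319042879088}
```

View pics/top0.png

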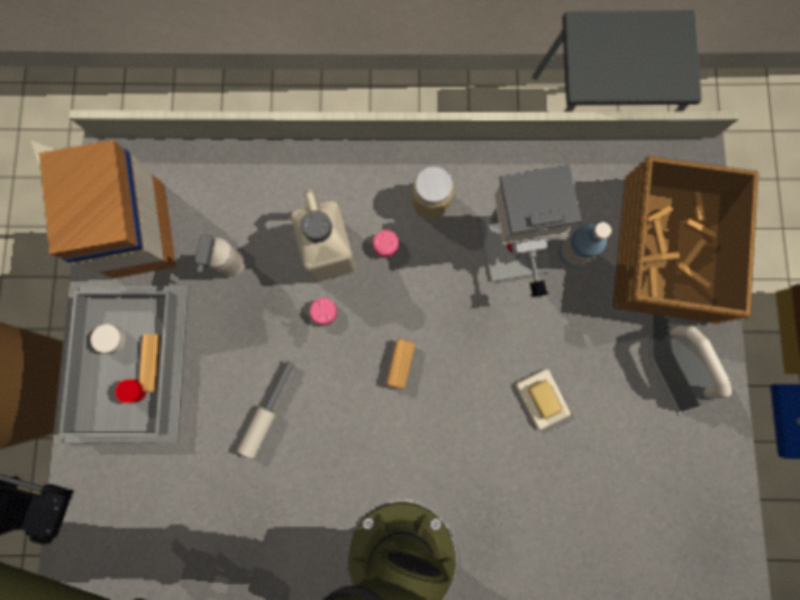

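View pics/side0.png

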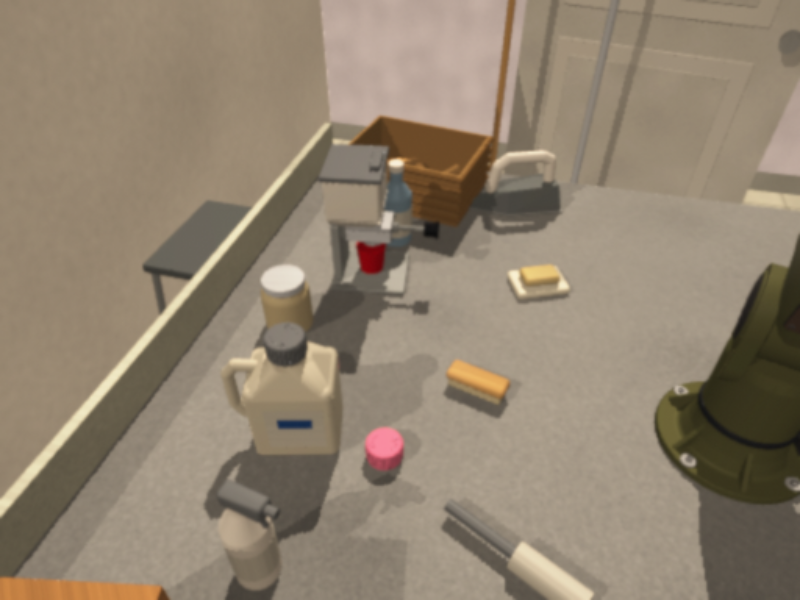

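The top view shows the dispenser at about (540,210), its knob at (538,289), and the jug with its grey cap at (317,226). I'll enlarge and measure.

```bash
python3 - <<'E'
from h import *
c=load('top');s=load('side')
def crop(c,x,y,w,h,f,name):
    cv2.imwrite(name,cv2.resize(c['img'][y:y+h,x:x+w,::-1],None,fx=f,fy=f,interpolation=cv2.INTER_CUBIC))
crop(c,300,95,100,100,6,'pics/t_disp.png');crop(c,165,105,80,80,7,'pics/t_jug.png')
crop(s,190,80,110,100,6,'pics/s_disp.png')
P=pts(c);Q=pts(s)
np.set_printoptions(precision=4,suppress=True)
# cap top
m=(np.hypot(P[...,0]-P[145,203,0],P[...,1]-P[145,203,1])<.05)&(P[...,2]>.208)&(P[...,2]<.225)
print('captop',np.nanmean(P[m],0),np.nanmin(P[m],0),np.nanmax(P[m],0),m.sum())
m=(np.hypot(Q[...,0]-P[145,203,0],Q[...,1]-P[145,203,1])<.06)&(Q[...,2]>.208)&(Q[...,2]<.225)
print('captop side',np.nanmean(Q[m],0),np.nanmin(Q[m],0),np.nanmax(Q[m],0),m.sum())
print('knob',P[180:191,340:350,:][::3,::3])
for n,A in(('t',P),('s',Q)):
    m=(A[...,2]>.255)&(A[...,2]<.275)&(A[...,0]>.5)&(A[...,1]<-.1)&(A[...,1]>-.45)
    xy=A[m][:,:2];r=cv2.minAreaRect(xy.astype(np.float32));print('lid',n,r,m.sum(),np.median(A[m][:,2]))
    m=(A[...,2]>.09)&(A[...,2]<.14)&(A[...,0]>.40)&(A[...,1]<-.12)&(A[...,1]>-.32)&(A[...,0]<.56)
    print(n,m.sum(),A[m][::5])
E
```

```text
captop [0.6542 0.1659 0.2148] [0.6271 0.1389 0.2082] [0.6833 0.193  0.2201] 280
captop side [0.6527 0.1726 0.2141] [0.6256 0.1422 0.2081] [0.6825 0.1985 0.2178] 433
knob [[[ 0.5608 -0.2618  0.1236]
  [ 0.5592 -0.2692  0.132 ]
  [ 0.5593 -0.2787  0.1315]
  [ 0.5847 -0.3239 -0.0026]]

 [[ 0.5517 -0.2622  0.1205]
  [ 0.5498 -0.2691  0.1308]
  [ 0.5495 -0.2781  0.1326]
  [ 0.5733 -0.3224  0.0013]]

 [[ 0.5431 -0.2634  0.1142]
  [ 0.5403 -0.2689  0.1302]
  [ 0.5393 -0.2767  0.1365]
  [ 0.5401 -0.2872  0.1321]]

 [[ 0.5326 -0.2618  0.1192]
  [ 0.5343 -0.2738  0.109 ]
  [ 0.552  -0.3111  0.001 ]
  [ 0.5523 -0.3221 -0.001 ]]]
lid t ((0.6914204955101013, -0.2510419487953186), (0.11158221960067749, 0.13087216019630432), 9.993571281433105) 1499 0.2577862781213327
t 92 [[ 0.5591 -0.2659  0.1327]
 [ 0.5587 -0.2601  0.1172]
 [ 0.5566 -0.273   0.1288]
 [ 0.5557 -0.2602  0.1162]
 [ 0.553  -0.2723  0.131 ]
 [ 0.5517 -0.2622  0.1205]
 [ 0.5495 -0.2749  0.1327]
 [ 0.5476 -0.2641  0.1252]
 [ 0.5465 -0.2782  0.1316]
 [ 0.5452 -0.265   0.1208]
 [ 0.5442 -0.2793  0.1266]
 [ 0.5413 -0.2641  0.1243]
 [ 0.5393 -0.2767  0.1365]
 [ 0.5396 -0.2628  0.1159]
 [ 0.5363 -0.2738  0.1352]
 [ 0.5372 -0.2907  0.1301]
 [ 0.5342 -0.2721  0.129 ]
 [ 0.5367 -0.2916  0.1143]
 [ 0.5346 -0.2776  0.1068]]
lid s ((1.1015301942825317, -0.30558598041534424), (0.1561913788318634, 0.9684895277023315), 82.15908813476562) 991 0.2584996808507235
s 85 [[ 0.5401 -0.283   0.1337]
 [ 0.5476 -0.275   0.1338]
 [ 0.5583 -0.2668  0.1336]
 [ 0.5432 -0.2694  0.1346]
 [ 0.5553 -0.2679  0.1297]
 [ 0.54   -0.2696  0.1314]
 [ 0.5515 -0.2655  0.1283]
 [ 0.5355 -0.2631  0.1328]
 [ 0.5474 -0.2616  0.128 ]
 [ 0.538  -0.2926  0.1093]
 [ 0.548  -0.2647  0.1222]
 [ 0.5596 -0.2612  0.1187]
 [ 0.544  -0.2611  0.1216]
 [ 0.556  -0.2596  0.1167]
 [ 0.541  -0.2624  0.1176]
 [ 0.553  -0.2607  0.1129]
 [ 0.5385 -0.2662  0.1118]]
```

View pics/t_disp.png

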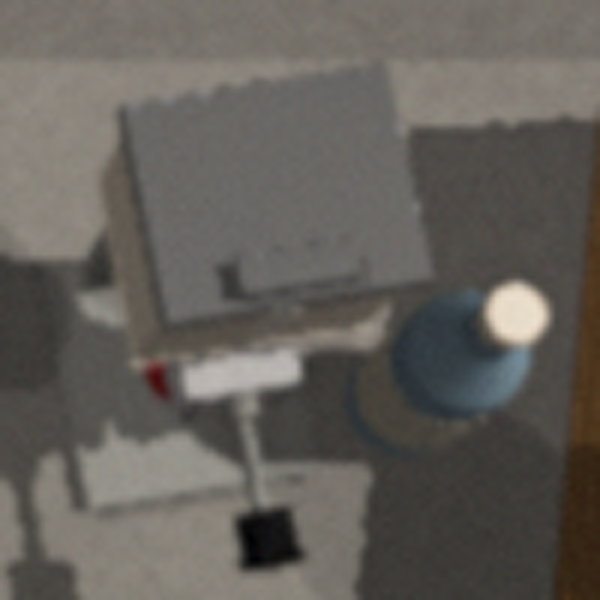

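View pics/t_jug.png

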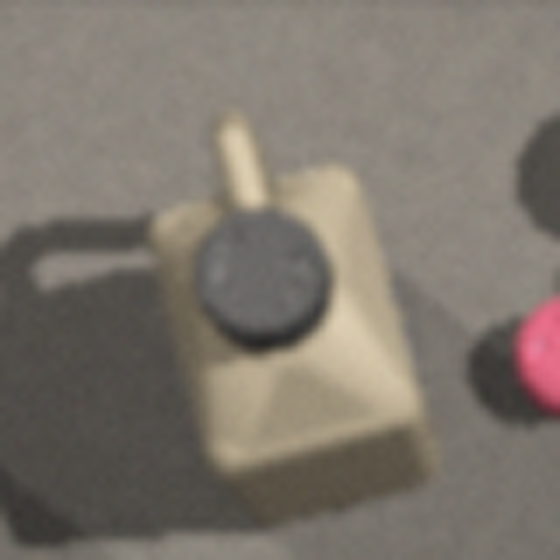

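View pics/s_disp.png

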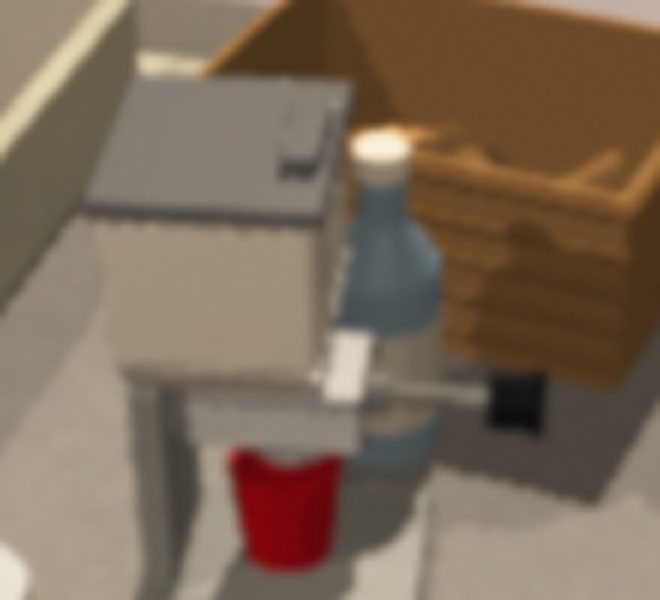

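```bash
python3 - <<'E'
from h import *
np.set_printoptions(precision=4,suppress=True)
c=load('top');s=load('side');P=pts(c);Q=pts(s)
yaw=np.radians(9.5);k=np.array([.550,-.2746]);ex=np.array([np.cos(yaw),np.sin(yaw)]);ey=np.array([-ex[1],ex[0]])
for n,A in(('t',P),('s',Q)):
    img=(c if n=='t' else s)['img'].astype(int)
    d=A[...,:2]-k;a=d@ex;b=d@ey
    soft=(A[...,2]>.02)&(b<-.06)&(b>-.18)&(a>-.06)&(a<.14)
    for z0 in np.arange(.02,.22,.02):
        m=soft&(A[...,2]>z0)&(A[...,2]<=z0+.02)
        if m.sum()>3: print(n,'z%.2f'%z0,m.sum(),'a',np.percentile(a[m],[2,98]),'b',np.percentile(b[m],[2,98]))
    # lid edges
    m=(A[...,2]>.250)&(A[...,2]<.266)&(a>0.05)&(a<.25)&(abs(b)<.1)
    m=cv2.erode(m.astype(np.uint8),np.ones((2,2)))>0
    print('lid',cv2.minAreaRect(A[m][:,:2].astype(np.float32)),np.median(A[m],0))
    # hopper front face/ valve
    m=(A[...,2]>.12)&(A[...,2]<.14)&(abs(b)<.06)&(a<.1)
    print('knob a',np.percentile(a[m],[1,99]),'b',np.percentile(b[m],[1,99]))
# knob by colour, black mask 
for n,cc,A in(('t',c,P),('s',s,Q)):
    g=cc['img'].max(2);d=A[...,:2]-k
    m=(g<60)&(np.hypot(d[...,0],d[...,1])<.04)&(A[...,2]>.08)
    a=(d@ex)[m];b=(d@ey)[m];print(n,'blk',m.sum(),a.min(),a.max(),b.min(),b.max(),A[m][:,2].max(),np.argwhere(m).mean(0))
for p in([.550,-.2746,.117],[.550,-.2746,.132]): print(w2p(c,p),w2p(s,p))
# cap: dark grey mask
for n,cc,A in(('t',c,P),('s',s,Q)):
    d=A[...,:2]-[.654,.168];im=cc['img'].astype(int)
    m=(A[...,2]>.2)&(A[...,2]<.23)&(np.hypot(d[...,0],d[...,1])<.045)&(im.max(2)<110)
    cs=cv2.findContours(m.astype(np.uint8),0,1)[0];q=A[m]
    print(n,m.sum(),cv2.minEnclosingCircle(q[:,:2].astype(np.float32)),q.mean(0))
    print([w2p(cc,[.654,.168,.2155])],np.argwhere(m).mean(0)[::-1])
E
```

```text
t z0.02 36 a [0.0483 0.0981] b [-0.1277 -0.0933]
t z0.04 43 a [0.0478 0.1026] b [-0.1292 -0.0928]
t z0.06 46 a [0.0481 0.1034] b [-0.1327 -0.0936]
t z0.08 56 a [0.0481 0.1062] b [-0.1335 -0.0931]
t z0.10 71 a [0.0485 0.1143] b [-0.1385 -0.0942]
t z0.12 178 a [0.0513 0.1083] b [-0.1531 -0.0971]
t z0.14 52 a [0.0645 0.0957] b [-0.1407 -0.109 ]
t z0.16 19 a [0.0687 0.0925] b [-0.1288 -0.0809]
t z0.18 92 a [0.0671 0.0949] b [-0.1409 -0.1125]
lid ((0.689657986164093, -0.2516626715660095), (0.10791197419166565, 0.12803520262241364), 9.83324909210205) [ 0.6926 -0.2506  0.2573]
knob a [-0.0158  0.0982] b [-0.0302  0.0308]
s z0.02 54 a [-0.046   0.0866] b [-0.1756 -0.0928]
s z0.04 19 a [0.0501 0.0787] b [-0.1138 -0.0915]
s z0.06 52 a [-0.0526  0.0824] b [-0.1789 -0.0937]
s z0.08 71 a [0.0507 0.1073] b [-0.1175 -0.0908]
s z0.10 94 a [0.0509 0.1029] b [-0.1179 -0.0916]
s z0.12 117 a [0.0521 0.1008] b [-0.1314 -0.0952]
s z0.14 65 a [0.0658 0.0987] b [-0.1289 -0.1082]
s z0.16 42 a [0.0708 0.0947] b [-0.122  -0.1102]
s z0.18 61 a [0.0685 0.0952] b [-0.1374 -0.1106]
lid ((0.6891460418701172, -0.246
[... 329 characters left out ...]
017868 -0.01580448186355856 0.01679087566882696 0.13639572699184188 [146.1529 275.6118]
(np.float64(343.670364870386), np.float64(183.71913802290635)) (np.float64(275.0342588238896), np.float64(146.54096725109488))
(np.float64(344.842168042584), np.float64(182.881495817273)) (np.float64(275.2031681964277), np.float64(142.45789947660145))
t 234 ((0.6528133153915405, 0.16571754217147827), 0.027887392789125443) [0.6503 0.1652 0.214 ]
[(np.float64(201.24340581489344), np.float64(143.13145229799812))] [202.2308 144.4915]
s 169 ((0.6538999676704407, 0.17057901620864868), 0.0292081069201231) [0.6445 0.1871 0.2083]
[(np.float64(181.61334498700663), np.float64(214.3776399280113))] [182.5089 223.8107]
```

Call:
servo_tool --moves "0 0 -0.04 0 0 0 -1; 0 0 -0.04 0 0 0 -1; 0 0 -0.04 0 0 0 -1; 0 0 0 0 0 0.2 -1; 0 0 0 0 0 0.2 -1; 0 0 0 0 0 0 -1"

```text
time_s: 0.6
tool_pos: [0.1709, 0.6242, 0.3519]
tool_rot: [-179.2, 0.2, 152.8]
force: [0.0, -0.3, 0.1]
grip_width: 0.0867
```

```bash
cat >> h.py <<'E'
from scipy.spatial.transform import Rotation as R
def plan(wps,step=.035,rot=6.5,g=-1,start=None):
    """wps: list of (x,y,z,yaw) tool-down; prints rows, predicted"""
    o=env.get_obs();p=np.array(o['tool_pos']);r=R.from_euler('xyz',o['tool_rot'],degrees=True)
    rows=[]
    for w in wps:
        tp=np.array(w[:3]);tr=R.from_euler('xyz',[180,0,w[3]],degrees=True)
        rv=(r.inv()*tr).as_rotvec();n=int(max(np.ceil(np.linalg.norm(tp-p)/step),np.ceil(np.degrees(np.linalg.norm(rv))/rot),1))
        for i in range(n):
            d=r.inv().apply((tp-p)/(n-i));rv=(r.inv()*tr).as_rotvec()/(n-i)
            row=[round(x,3) for x in d]+[round(x/.5,3) for x in rv];rows.append(row)
            p=p+r.apply(row[:3]);r=r*R.from_rotvec(np.array(row[3:])*.5)
    print(len(rows));print('; '.join(' '.join('%g'%x for x in q)+' %g'%g for q in rows))
def st():
    o=env.get_obs();np.set_printoptions(precision=4,suppress=True)
    print(o['time_s'],o['tool_pos'],o['tool_rot'],'F',o['force'],'T',o['wrist_torque'],o['grip_width'],'q',o['qpos'])
E
python3 - <<'E'
from h import *
st();plan([(.42,.5,.36,110),(.58,.1,.36,60)])
E
```

```text
0.6 [0.1709 0.6242 0.3519] [-179.2377    0.1801  152.8025] F [ 0.0046 -0.285   0.1437] T [-0.007  -0.0364  0.0138] 0.08668455225646181 q [-75.3161  17.298   -2.3072  71.201    0.6669  92.2971 -14.7002]
21
-0.035 0 -0.001 -0.003 0.002 0.187 -1; -0.035 0.004 -0.001 -0.003 0.002 0.187 -1; -0.034 0.007 -0.001 -0.003 0.002 0.187 -1; -0.033 0.01 -0.001 -0.003 0.002 0.187 -1; -0.032 0.013 -0.001 -0.003 0.002 0.187 -1; -0.031 0.016 -0.001 -0.003 0.002 0.186 -1; -0.029 0.019 -0.001 -0.003 0.002 0.187 -1; -0.028 0.021 -0.001 -0.002 0.002 0.186 -1; -0.033 0.001 0 -0 -0 0.134 -1; -0.033 0.003 0 -0 -0 0.134 -1; -0.033 0.006 0 -0 -0 0.134 -1; -0.032 0.008 0 -0 -0 0.134 -1; -0.032 0.01 0 -0 -0 0.134 -1; -0.031 0.012 0 -0 -0 0.134 -1; -0.03 0.014 0 -0 -0 0.134 -1; -0.029 0.016 0 -0 -0 0.135 -1; -0.028 0.018 0 -0 -0 0.134 -1; -0.027 0.019 0 -0 -0 0.135 -1; -0.025 0.021 0 -0 -0 0.134 -1; -0.024 0.023 0 -0 -0 0.135 -1; -0.022 0.024 0 -0 -0 0.134 -1
```

Call:
servo_tool --moves "-0.035 0 0 0 0 0.18 -1; -0.035 0.004 0 0 0 0.18 -1; -0.034 0.007 0 0 0 0.18 -1; -0.033 0.01 0 0 0 0.18 -1; -0.032 0.013 0 0 0 0.18 -1; -0.031 0.016 0 0 0 0.18 -1; -0.029 0.019 0 0 0 0.18 -1; -0.028 0.021 0 0 0 0.18 -1; -0.033 0.002 0 0 0 0.14 -1; -0.033 0.004 0 0 0 0.14 -1; -0.032 0.007 0 0 0 0.14 -1; -0.032 0.01 0 0 0 0.14 -1; -0.031 0.012 0 0 0 0.14 -1; -0.03 0.014 0 0 0 0.14 -1; -0.029 0.016 0 0 0 0.14 -1; -0.028 0.018 0 0 0 0.14 -1; -0.027 0.02 0 0 0 0.14 -1; -0.025 0.021 0 0 0 0.14 -1; -0.024 0.023 0 0 0 0.14 -1"

```text
time_s: 2.18
tool_pos: [0.5856, 0.1597, 0.3338]
tool_rot: [-179.1, 2.6, 67.9]
force: [-0.1, 0.4, -0.1]
grip_width: 0.0866
```

```bash
python3 - <<'E'
from h import *
st();plan([(.551,-.2738,.25,9.7)])
E
```

```text
2.1833 [0.5856 0.1597 0.3338] [-179.0503    2.5729   67.8722] F [-0.0523  0.3956 -0.1286] T [-0.0427  0.0002  0.0398] 0.0866470553015199 q [-40.3842  13.9896  27.2095  79.0255  -4.8191  90.7673 -35.8612]
13
-0.032 0.01 0.008 0.001 0.008 0.156 -1; -0.031 0.013 0.008 0.001 0.008 0.156 -1; -0.03 0.015 0.007 0.001 0.008 0.156 -1; -0.028 0.017 0.007 0.001 0.007 0.156 -1; -0.027 0.019 0.007 0.001 0.008 0.156 -1; -0.025 0.022 0.007 0.001 0.007 0.156 -1; -0.024 0.023 0.007 0.001 0.007 0.156 -1; -0.022 0.025 0.007 0.001 0.008 0.156 -1; -0.02 0.027 0.007 0.001 0.007 0.156 -1; -0.018 0.028 0.007 0.001 0.008 0.156 -1; -0.015 0.03 0.007 0.002 0.007 0.156 -1; -0.013 0.031 0.006 0.001 0.008 0.157 -1; -0.01 0.031 0.007 0.002 0.007 0.156 -1
```

Call:
servo_tool --moves "-0.032 0.01 0.005 0 0.008 0.156 -1; -0.031 0.013 0.005 0 0.008 0.156 -1; -0.03 0.015 0.005 0 0.008 0.156 -1; -0.028 0.017 0.005 0 0.008 0.156 -1; -0.027 0.019 0.005 0 0.008 0.156 -1; -0.025 0.022 0.005 0 0.008 0.156 -1; -0.024 0.023 0.005 0 0.008 0.156 -1; -0.022 0.025 0.005 0 0.008 0.156 -1; -0.02 0.027 0.005 0 0.008 0.156 -1; -0.018 0.028 0.005 0 0.008 0.156 -1; -0.015 0.03 0.005 0 0.008 0.156 -1; -0.013 0.031 0.005 0 0.008 0.156 -1; -0.01 0.031 0.005 0 0.008 0.156 -1"

```text
time_s: 3.27
tool_pos: [0.5418, -0.2928, 0.2637]
tool_rot: [179.9, 0.4, 9.1]
force: [0.2, 0.1, 0.2]
grip_width: 0.0872
```

```bash
python3 - <<'E'
from h import *
st();plan([(.551,-.2738,.20,9.7)])
E
```

```text
3.2667 [ 0.5418 -0.2928  0.2637] [179.8782   0.403    9.113 ] F [0.2068 0.1195 0.1724] T [-0.0765  0.1233  0.0236] 0.08721679200145037 q [-12.8012  17.4176  48.2088  87.0317 -12.6697  81.5822 -44.8859]
2
0.006 -0.009 0.032 0.002 0.007 -0.01 -1; 0.007 -0.008 0.032 0.002 0.007 -0.01 -1
```

Call:
servo_tool --moves "0.006 -0.009 0.03 0 0.007 -0.01 -1; 0.004 -0.008 0.03 0 0.007 -0.01 -1; 0 0 0 0 0 0 -1"

```text
time_s: 3.52
tool_pos: [0.542, -0.288, 0.2001]
tool_rot: [179.5, 0.3, 8.8]
force: [-0.0, 1.1, -0.9]
grip_width: 0.0874
```

```bash
python3 - <<'E'
from h import *
st();plan([(.551,-.2738,.111,9.7)],step=.02)
c=snap('top');cv2.imwrite('pics/t1.png',cv2.resize(c['img'][95:215,280:420,::-1],None,fx=5,fy=5,interpolation=cv2.INTER_CUBIC))
c=snap('side');cv2.imwrite('pics/s1.png',cv2.resize(c['img'][60:200,180:340,::-1],None,fx=4,fy=4,interpolation=cv2.INTER_CUBIC))
E
```

```text
3.5167 [ 0.542  -0.288   0.2001] [179.509    0.2709   8.8492] F [-0.0082  1.1332 -0.9028] T [0.0232 0.2133 0.0482] 0.08737857592210099 q [-13.0302  19.0104  47.3367  92.7718 -13.8307  74.4018 -44.6896]
5
0.002 -0.003 0.018 0.003 0.002 -0.006 -1; 0.002 -0.003 0.018 0.004 0.002 -0.006 -1; 0.002 -0.002 0.018 0.003 0.002 -0.006 -1; 0.003 -0.003 0.017 0.004 0.002 -0.006 -1; 0.002 -0.002 0.018 0.003 0.002 -0.006 -1
```

View pics/t1.png

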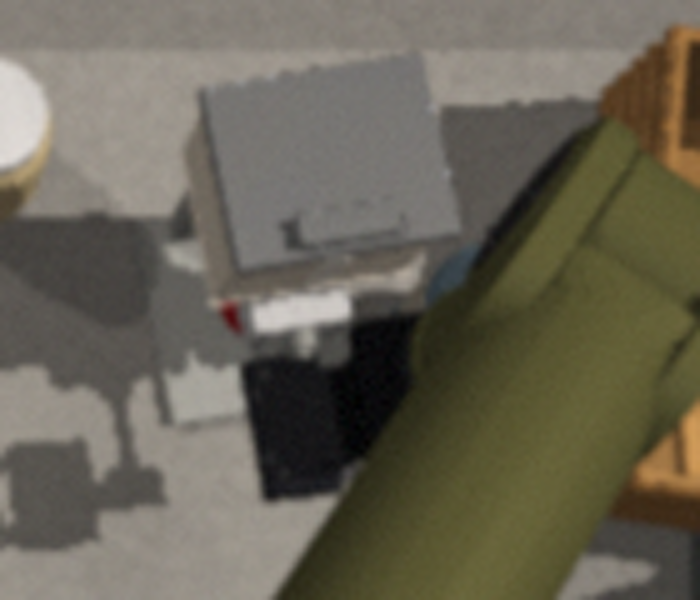

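View pics/s1.png

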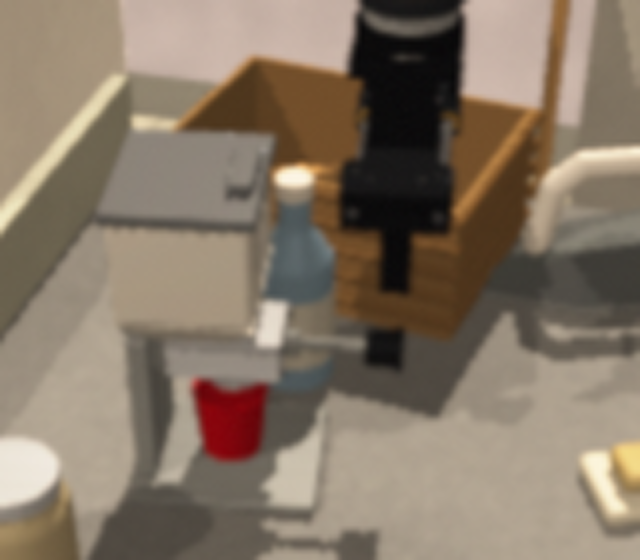

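The gripper is above the knob, but off by 9 mm in x and 14 mm in y. I'll correct that before going down.

Call:
servo_tool --moves "0.006 -0.007 0 0.008 0.004 -0.015 -1; 0.005 -0.006 0 0.008 0.004 -0.015 -1; 0 0 0 0 0 0 -1; 0 0 0 0 0 0 -1"

```text
time_s: 3.95
tool_pos: [0.5573, -0.2729, 0.2108]
tool_rot: [179.6, -0.7, 10.2]
force: [0.3, 0.4, 0.5]
grip_width: 0.0871
```

```bash
python3 - <<'E'
from h import *
st();plan([(.551,-.2738,.111,9.7)],step=.02)
E
```

```text
3.95 [ 0.5573 -0.2729  0.2108] [179.6401  -0.6934  10.1521] F [0.3125 0.3841 0.4893] T [-0.084   0.1612 -0.0255] 0.08705330087512068 q [-13.9335  18.745   46.7351  91.6008 -14.2161  74.9775 -45.0357]
5
-0.002 -0 0.02 0.002 -0.005 0.003 -1; -0.001 -0 0.02 0.003 -0.005 0.003 -1; -0.001 -0 0.02 0.002 -0.005 0.003 -1; -0.002 -0 0.02 0.003 -0.005 0.003 -1; -0.001 -0.001 0.02 0.002 -0.004 0.004 -1
```

Call:
servo_tool --moves "-0.003 0 0.02 0.002 -0.005 0.003 -1; -0.002 0 0.02 0.002 -0.005 0.003 -1; 0 0 0.01 0 0 0 -1; 0 0 0 0 0 0 -1"

```text
time_s: 4.28
tool_pos: [0.5574, -0.2734, 0.1645]
tool_rot: [179.5, -0.9, 10.3]
force: [-0.6, 0.3, 0.2]
grip_width: 0.0871
```

```bash
python3 - <<'E'
from h import *
st();plan([(.551,-.2738,.111,9.7)],step=.015)
E
```

```text
4.2833 [ 0.5574 -0.2734  0.1645] [179.5422  -0.9264  10.2975] F [-0.5705  0.2564  0.1955] T [-0.069   0.1901 -0.0165] 0.08713031069793722 q [-13.1706  20.6605  45.8656  95.0411 -15.9186  69.9449 -43.5933]
4
-0.002 -0 0.013 0.004 -0.008 0.005 -1; -0.002 -0 0.013 0.004 -0.008 0.005 -1; -0.001 -0 0.014 0.004 -0.008 0.005 -1; -0.002 -0.001 0.013 0.004 -0.008 0.006 -1
```

Call:
servo_tool --moves "-0.004 0 0.01 0.004 -0.012 0.008 -1; -0.004 0 0.01 0.004 -0.012 0.008 -1; -0.003 0 0.01 0.004 -0.012 0.005 -1; 0 0 0.005 0 0 0 -1; 0 0 0 0 0 0 -1"

```text
time_s: 4.7
tool_pos: [0.5472, -0.2762, 0.1287]
tool_rot: [179.8, 0.0, 9.7]
force: [0.0, -0.5, 0.4]
grip_width: 0.0869
```

```bash
python3 - <<'E'
from h import *
st();plan([(.551,-.2738,.111,9.7)],step=.015)
E
```

```text
4.7 [ 0.5472 -0.2762  0.1287] [179.832    0.0425   9.6767] F [ 0.0363 -0.4532  0.3807] T [-0.0512  0.1723  0.0355] 0.08687002960346774 q [-12.3048  22.4597  45.3853  97.4946 -16.9923  67.1647 -42.7595]
2
0.002 -0.001 0.009 0.003 0.001 -0 -1; 0.002 -0.001 0.009 0.003 0 -0.001 -1
```

Call:
servo_tool --moves "0.003 -0.001 0.009 0.002 0 0 -1; 0.002 -0.001 0.009 0.002 0 0 -1; 0 0 0 0 0 0 -1; 0 0 0 0 0 0 -1"

```text
time_s: 5.03
tool_pos: [0.5526, -0.2733, 0.1088]
tool_rot: [179.9, 0.0, 9.7]
force: [-0.9, -0.8, 0.7]
grip_width: 0.0869
```

```bash
python3 - <<'E'
from h import *
st()
c=snap('side');cv2.imwrite('pics/s2.png',cv2.resize(c['img'][100:180,220:320,::-1],None,fx=7,fy=7,interpolation=cv2.INTER_CUBIC))
E
```

```text
5.0333 [ 0.5526 -0.2733  0.1088] [179.9426   0.0207   9.6656] F [-0.9103 -0.759   0.6835] T [-0.1067  0.2019 -0.005 ] 0.08692411095891936 q [-11.7932  24.1286  44.5954  97.9854 -18.3295  65.449  -42.3144]
```

View pics/s2.png

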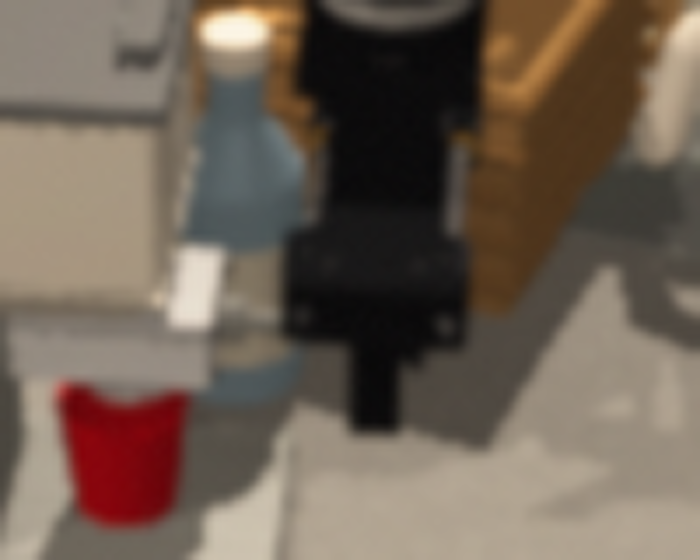

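The finger stands over the knob, whose flange just shows at (415,350). I'll close.

Call:
servo_tool --moves "0 0 0 0 0 0 1; 0 0 0 0 0 0 1; 0 0 0 0 0 0 1; 0 0 0 0 0 0 1; 0 0 0 0 0 0 1; 0 0 0 0 0 0 1; 0 0 0 0 0 0 1; 0 0 0 0 0 0 1" --squeeze 40

```text
time_s: 5.75
tool_pos: [0.5535, -0.2737, 0.1105]
tool_rot: [179.9, -0.1, 9.7]
force: [-0.1, 0.2, 0.0]
grip_width: 0.0416
```

```bash
python3 - <<'E'
from h import *
st()
E
```

```text
5.75 [ 0.5535 -0.2737  0.1105] [179.8849  -0.1189   9.6792] F [-0.1257  0.2216  0.0145] T [-0.0512  0.1597  0.0199] 0.04158308326985543 q [-11.8111  24.0254  44.6318  97.8943 -18.311   65.4767 -42.3192]
```

Call:
servo_tool --moves "0 0 0 0 0 0 1; 0 0 0 0 0 0 1; 0 0 0 0 0 0 1; 0 0 0 0 0 0 1"

```text
time_s: 6.08
tool_pos: [0.5537, -0.2753, 0.1106]
tool_rot: [179.7, -0.2, 9.6]
force: [0.8, -0.6, 0.1]
grip_width: 0.029
```

```bash
python3 - <<'E'
from h import *
st()
E
```

```text
6.0833 [ 0.5537 -0.2753  0.1106] [179.716   -0.1744   9.645 ] F [ 0.8322 -0.5529  0.0666] T [-0.1574  0.0787  0.0231] 0.028964274882641576 q [-11.7853  24.041   44.6898  97.8815 -18.2594  65.3346 -42.3   ]
```

Gripped at 29 mm, which is the cylinder. Now I'll pull.

Call:
servo_tool --moves "-0.006 0 0 0 0 0 1; -0.008 0 0 0 0 0 1; -0.008 0 0 0 0 0 1; -0.008 0 0 0 0 0 1; -0.008 0 0 0 0 0 1; -0.006 0 0 0 0 0 1"

```text
time_s: 6.58
tool_pos: [0.5167, -0.2817, 0.1107]
tool_rot: [179.4, -1.0, 9.8]
force: [7.6, -2.4, -6.0]
grip_width: 0.0291
```

```bash
python3 - <<'E'
from h import *
st()
E
```

```text
6.5833 [ 0.5167 -0.2817  0.1107] [179.3652  -1.0468   9.8269] F [ 7.5666 -2.3703 -5.9794] T [-0.2725 -1.1572 -0.1692] 0.029100104299412746 q [-12.6467  19.4911  46.176  103.0605 -15.9437  62.8499 -41.2136]
```

Call:
servo_tool --moves "-0.008 0 0 0 0.004 0 1; -0.008 0 0 0 0.004 0 1; -0.008 0 0 0 0 0 1; -0.005 0 0 0 0 0 1"

```text
time_s: 6.92
tool_pos: [0.5096, -0.283, 0.1117]
tool_rot: [178.4, -3.9, 10.3]
force: [11.7, -2.9, -9.3]
grip_width: 0.0284
```

```bash
python3 - <<'E'
from h import *
st()
k0=np.array([.5537,-.2753]);print(np.linalg.norm(env.get_obs()['tool_pos'][:2]-k0))
E
```

```text
6.9167 [ 0.5096 -0.283   0.1117] [178.3747  -3.8663  10.2832] F [11.669  -2.8894 -9.2606] T [-0.7607 -1.8749 -0.209 ] 0.0284137145626625 q [-13.3008  16.1933  46.6608 106.2858 -15.2647  59.2996 -40.5088]
0.044801603893328955
```

Call:
servo_tool --moves "-0.008 0 0 0.01 0.05 0 1; -0.008 0 0 0.01 0.05 0 1; -0.01 0 0 0 0.02 0 1"

```text
time_s: 7.17
tool_pos: [0.5068, -0.2835, 0.1135]
tool_rot: [177.9, -9.7, 11.0]
force: [32.0, -0.9, -18.7]
grip_width: 0.0291
```

```bash
python3 - <<'E'
from h import *
st()
k0=np.array([.5537,-.2753]);print(np.linalg.norm(env.get_obs()['tool_pos'][:2]-k0))
c=snap('side');cv2.imwrite('pics/s3.png',cv2.resize(c['img'][100:180,220:320,::-1],None,fx=7,fy=7,interpolation=cv2.INTER_CUBIC))
E
```

```text
7.1667 [ 0.5068 -0.2835  0.1135] [177.8718  -9.7194  11.0367] F [ 31.9851  -0.9093 -18.6882] T [-0.2652 -5.4082 -0.258 ] 0.029063157617424888 q [-12.6234  11.6205  46.6881 110.6282 -16.9206  53.8976 -37.1688]
0.04763227396710465
```

View pics/s3.png

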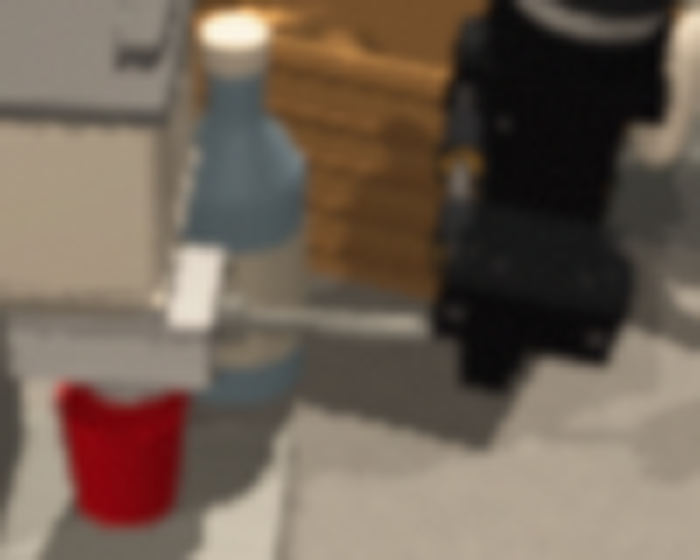

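The slide is out against its stop: 32 N, with the rod 44 mm longer. I turned the tilt the wrong way, so I'll level it and then push home.

Call:
servo_tool --moves "0 0 0 -0.02 -0.08 0 1; 0.003 0 0 -0.02 -0.08 0 1; 0 0 0 -0.02 -0.08 0 1; 0.003 0 0 0 -0.04 0 1"

```text
time_s: 7.55
tool_pos: [0.5071, -0.2836, 0.1134]
tool_rot: [176.2, -1.5, 10.3]
force: [-8.3, -0.6, 3.2]
grip_width: 0.0288
```

```bash
python3 - <<'E'
from h import *
st()
E
```

```text
7.55 [ 0.5071 -0.2836  0.1134] [176.1908  -1.5157  10.2871] F [-8.3462 -0.5819  3.1692] T [-0.3395  1.4128 -0.1022] 0.028769297327477416 q [-15.5686  16.306   47.1968 106.0896 -11.5876  59.4986 -44.0671]
```

Call:
servo_tool --moves "0.008 0 0 0.03 0 0 1; 0.008 0 0 0.03 0 0 1; 0.008 0 0 0.02 0 0 1; 0.008 0 0 0.02 0 0 1; 0.008 0 0 0 0 0 1; 0.006 0 0 0 0 0 1"

```text
time_s: 8.05
tool_pos: [0.5467, -0.2765, 0.1131]
tool_rot: [179.6, -0.7, 10.1]
force: [-4.2, 1.1, 3.0]
grip_width: 0.0291
```

```bash
python3 - <<'E'
from h import *
st()
E
```

```text
8.05 [ 0.5467 -0.2765  0.1131] [179.6004  -0.727   10.1094] F [-4.1645  1.0511  2.9747] T [-0.1726  0.5126  0.0127] 0.029051537056324697 q [-11.7853  22.655   44.6976  99.0619 -17.6343  64.6521 -41.7578]
```

Call:
servo_tool --moves "0.008 0 0 0 -0.01 0 1; 0.008 0 0 0 -0.01 0 1; 0.008 0 0 0 -0.01 0 1"

```text
time_s: 8.3
tool_pos: [0.5512, -0.2757, 0.112]
tool_rot: [-179.5, 2.4, 9.7]
force: [-19.7, 1.7, 12.9]
grip_width: 0.0287
```

```bash
python3 - <<'E'
from h import *
st()
E
```

```text
8.3 [ 0.5512 -0.2757  0.112 ] [-179.5448    2.4065    9.6806] F [-19.6799   1.6566  12.9068] T [0.3952 4.2054 0.0785] 0.028701852808507605 q [-11.1575  25.7078  44.3717  95.7783 -17.7298  68.4305 -42.7338]
```

Call:
servo_tool --moves "0.008 0 0 0 0.01 0 1; 0.009 0 0 0 0.01 0 1"

```text
time_s: 8.47
tool_pos: [0.5519, -0.2756, 0.1114]
tool_rot: [-178.8, 3.7, 9.3]
force: [-23.6, 1.9, 16.5]
grip_width: 0.029
```

```bash
python3 - <<'E'
from h import *
st()
E
```

```text
8.4667 [ 0.5519 -0.2756  0.1114] [-178.8181    3.6864    9.3192] F [-23.5585   1.8947  16.5426] T [0.5018 5.1176 0.167 ] 0.02897291878720312 q [-10.563   27.0121  44.171   94.3535 -18.0686  70.2572 -42.9736]
```

Home against the stop at 24 N. I'll relax and release.

Call:
servo_tool --moves "0 0 0 -0.02 0.07 0 1; -0.001 0 0 -0.01 0.05 0 1; 0 0 0 0 0 0 0.2; 0 0 0 0 0 0 -0.5; 0 0 0 0 0 0 -1; 0 0 0 0 0 0 -1; 0 0 0 0 0 0 -1; 0 0 0 0 0 0 -1; 0 0 0 0 0 0 -1"

```text
time_s: 9.22
tool_pos: [0.5539, -0.2736, 0.1114]
tool_rot: [-179.6, 0.2, 9.4]
force: [0.4, -0.7, -0.5]
grip_width: 0.067
```

```bash
python3 - <<'E'
from h import *
st()
E
```

```text
9.2167 [ 0.5539 -0.2736  0.1114] [-179.5546    0.1558    9.4277] F [ 0.3974 -0.7056 -0.4955] T [-0.0827  0.1741  0.0161] 0.06701624693563699 q [-11.2134  24.3808  44.2974  97.2797 -18.6142  66.3245 -42.3318]
```

Call:
servo_tool --moves "0 0 0 0 0 0 -1; 0 0 -0.02 0 0 0 -1; 0 0 -0.03 0 0 0 -1; 0 0 -0.035 0 0 0 -1; 0 0 -0.035 0 0 0 -1; 0 0 -0.035 0 0 0 -1; 0 0 -0.035 0 0 0 -1; 0 0.02 -0.02 0 0 -0.1 -1; 0 -0.03 0 0 0 -0.1 -1; 0 -0.035 0 0 0 -0.1 -1; 0 -0.035 0 0 0 -0.1 -1; 0 -0.035 0 0 0 -0.1 -1"

```text
time_s: 10.22
tool_pos: [0.5161, -0.1762, 0.328]
tool_rot: [-179.9, 0.9, 22.9]
force: [1.1, 1.2, -0.2]
grip_width: 0.0869
```

```bash
python3 - <<'E'
from h import *
st()
c=snap('side');cv2.imwrite('pics/s4.png',cv2.resize(c['img'][90:190,190:300,::-1],None,fx=6,fy=6,interpolation=cv2.INTER_CUBIC))
A=pts(c);k=np.array([.55,-.2746])
yaw=np.radians(9.7);ex=np.array([np.cos(yaw),np.sin(yaw)]);ey=np.array([-ex[1],ex[0]])
for n in('side','now'):
    cc=load('side') if n=='now' else c
c0=cv2.imread('pics/side0.png')
g=c['img'].max(2);d=A[...,:2]-k
m=(g<60)&(np.hypot(d[...,0],d[...,1])<.06)&(A[...,2]>.08)&(A[...,2]<.15)
a=(d@ex)[m];b=(d@ey)[m];print('blk',m.sum(),a.min(),a.max(),b.min(),b.max(),np.argwhere(m).mean(0))
t=snap('top');cv2.imwrite('pics/t4.png',cv2.resize(t['img'][...,::-1],(800,600)))
cv2.imwrite('pics/t4j.png',cv2.resize(t['img'][100:190,160:250,::-1],None,fx=6,fy=6,interpolation=cv2.INTER_CUBIC))
cv2.imwrite('pics/s4j.png',cv2.resize(c['img'][190:300,130:240,::-1],None,fx=5,fy=5,interpolation=cv2.INTER_CUBIC))
E
```

```text
10.2167 [ 0.5161 -0.1762  0.328 ] [-179.9139    0.8688   22.9239] F [ 1.0511  1.1549 -0.2319] T [-0.0514  0.0438  0.0126] 0.08692302627914089 q [-24.741    4.5417  43.5066  90.1476  -2.6153  87.2655 -48.2408]
blk 84 -0.01509722466239765 0.012526893831320524 -0.011814024740253714 0.020526660947411877 [146.1429 275.6667]
```

View pics/s4.png

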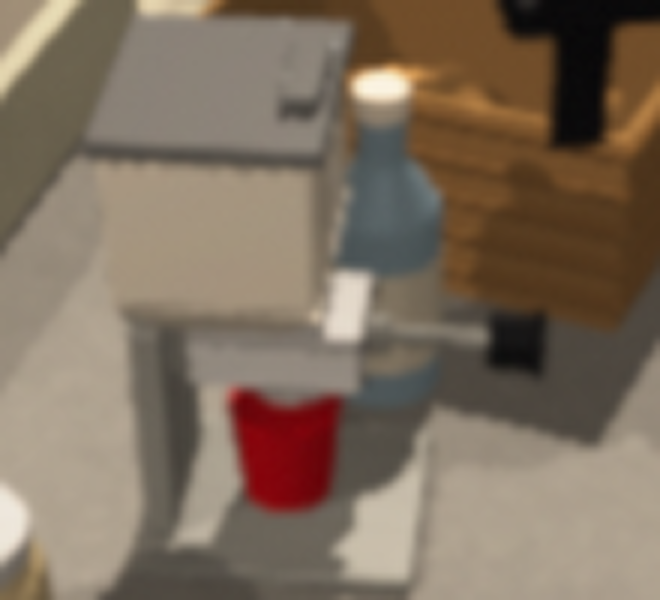

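View pics/t4.png

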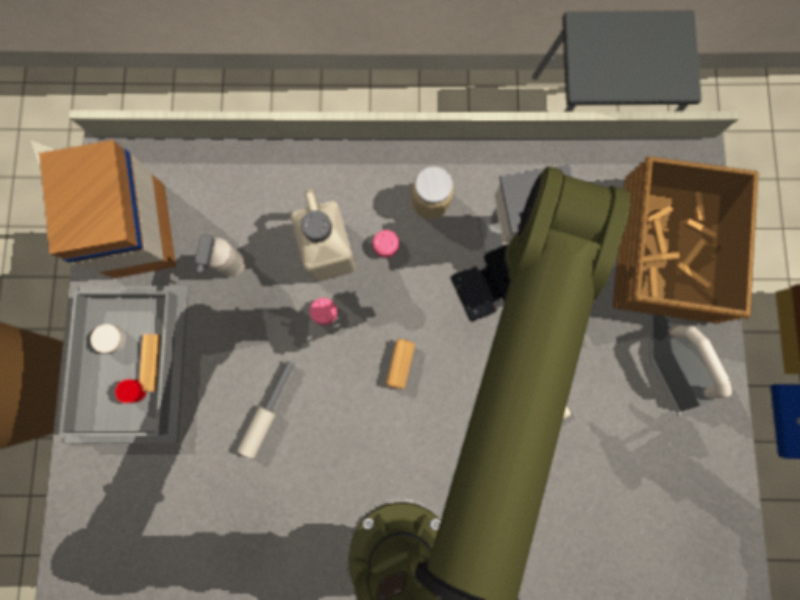

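View pics/s4j.png

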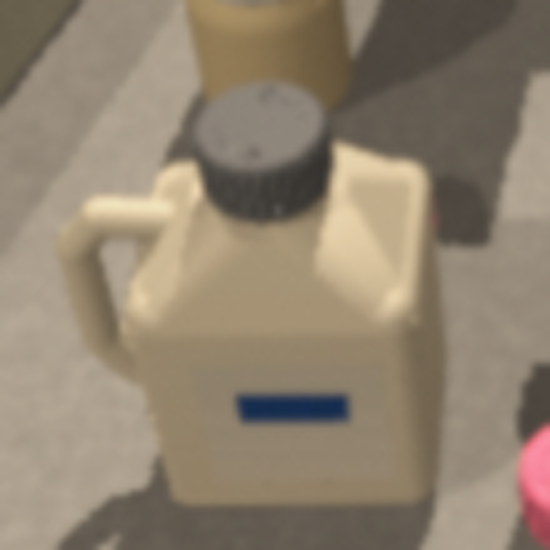

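The knob is back at its original pixel, so the slide is home, and the cup is untouched. Next I'll fit the cap centre and jug yaw.

```bash
python3 - <<'E'
from h import *
from scipy.optimize import minimize
np.set_printoptions(precision=4,suppress=True)
t=load('top');s=load('side');F=8
def W2P(c,P):
    return np.array([w2p(c,p) for p in P])
def hull(c,x,y,yaw):
    a=yaw+np.radians(15+30*np.arange(12));r=.028/np.cos(np.radians(15))
    P=[[x+r*np.cos(q),y+r*np.sin(q),z] for z in(.1835,.2155) for q in a]
    return cv2.convexHull(W2P(c,P).astype(np.float32))[:,0]
data=[]
for n,c,(x0,y0,w,h) in(('t',t,(185,128,38,38)),('s',s,(160,196,48,44))):
    im=c['img'][y0:y0+h,x0:x0+w].astype(float)
    up=cv2.resize(im,None,fx=F,fy=F,interpolation=cv2.INTER_CUBIC)
    sat=(up.max(2)-up.min(2));print(n,np.percentile(sat,[5,25,50,75,95]))
    A=pts(c)[y0:y0+h,x0:x0+w]
    m=sat<np.percentile(sat,0)+0
    data.append((c,x0,y0,up))
    cv2.imwrite(f'pics/cap_{n}.png',np.clip(up,0,255).astype(np.uint8)[...,::-1])
def cost(v,ret=False):
    tot=[]
    for c,x0,y0,up in data:
        H=hull(c,v[0],v[1],.0);H=(H-[x0,y0]+.5)*F-.5
        m=np.zeros(up.shape[:2],np.uint8);cv2.fillPoly(m,[np.round(H*16).astype(np.int32)],255,cv2.LINE_AA,4)
        m=m>0
        g=up.astype(float)
        k=np.ones((25,25),np.uint8);ring=(cv2.dilate(m.astype(np.uint8),k)>0)&~m;inn=m&~(cv2.erode(m.astype(np.uint8),k)>0)
        tot.append(np.linalg.norm(g[ring].mean(0)-g[inn].mean(0)))
    return tot if ret else -sum(tot)
for sel in('both','t','s'):
    D=data
    best=None
    full=data
    data=full if sel=='both' else [full[0]] if sel=='t' else [full[1]]
    for X in np.arange(.642,.668,.001):
        for Y in np.arange(.155,.181,.001):
            v=cost((X,Y))
            if best is None or v<best[0]:best=(v,X,Y)
    print(sel,best);data=full
# jug yaw: shoulder outline
P=pts(t);d=P[...,:2]-[.65,.165]
m=(np.hypot(d[...,0],d[...,1])<.11)&(P[...,2]>.08)&(P[...,2]<.25)
h=m&(P[...,0]>.69)&(t['img'].max(2)>100)
im=t['img'].astype(int);cream=(im[...,0]-im[...,2]>25)&m
for zlo,zhi in((.1,.14),(.12,.19),(.15,.19)):
    q=P[cream&(P[...,2]>zlo)&(P[...,2]<zhi)];print(zlo,len(q),cv2.minAreaRect(q[:,:2].astype(np.float32)))
q=P[cream&(P[...,0]>.715)];print('handle',len(q),q[:,:].mean(0)); print(np.degrees(np.arctan2(q[:,1].mean()-.168,q[:,0].mean()-.654)))
Q=pts(s);im=s['img'].astype(int);cr=(im[...,0]-im[...,2]>20)
d=Q[...,:2]-[.654,.168]
q=Q[cr&(np.hypot(d[...,0],d[...,1])<.12)&(Q[...,2]>.06)&(Q[...,2]<.12)&(Q[...,0]<.70)];print(len(q),np.linalg.svd(q[:,:2]-q[:,:2].mean(0),full_matrices=False)[2], cv2.fitLine(q[:,:2].astype(np.float32),cv2.DIST_HUBER,0,.01,.01).ravel())
E
```

```text
t [ 3.2864 10.2703 28.1263 40.5127 43.8363]
s [ 8.7993 18.6603 31.0548 52.4224 58.7969]
both (np.float64(-129.68275184689168), np.float64(0.654), np.float64(0.168))
t (np.float64(-85.89163601100405), np.float64(0.654), np.float64(0.168))
s (np.float64(-46.17672340801004), np.float64(0.655), np.float64(0.167))
0.1 91 ((0.6671604514122009, 0.16954991221427917), (0.1548246443271637, 0.0995674878358841), 15.834199905395508)
0.12 935 ((0.6709803938865662, 0.17067989706993103), (0.16334477066993713, 0.0995631068944931), 15.87281322479248)
0.15 617 ((0.6728545427322388, 0.17162950336933136), (0.14929808676242828, 0.0899280235171318), 17.349979400634766)
handle 78 [0.7267 0.1737 0.151 ]
4.477817396676421
854 [[ 0.8954  0.4453]
 [-0.4453  0.8954]] [0.9605 0.2781 0.6356 0.2149]
```

View pics/cap_t.png

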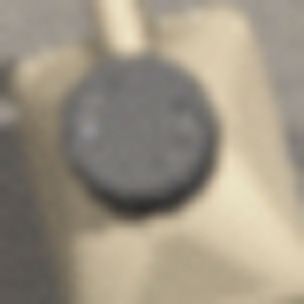

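View pics/cap_s.png

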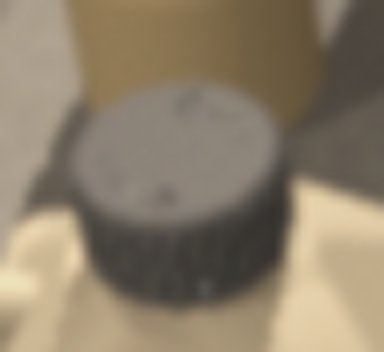

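```bash
python3 - <<'E'
from h import *
plan([(.640,.150,.30,46)])
E
```

```text
10
0.024 -0.024 0.003 -0.002 0.002 -0.079 -1; 0.025 -0.024 0.003 -0.002 0.002 -0.079 -1; 0.026 -0.022 0.003 -0.002 0.002 -0.079 -1; 0.027 -0.021 0.003 -0.002 0.002 -0.079 -1; 0.028 -0.021 0.002 -0.002 0.002 -0.078 -1; 0.028 -0.019 0.003 -0.002 0.002 -0.079 -1; 0.029 -0.018 0.002 -0.002 0.003 -0.078 -1; 0.03 -0.017 0.003 -0.002 0.002 -0.079 -1; 0.031 -0.016 0.003 -0.001 0.003 -0.078 -1; 0.031 -0.015 0.002 -0.002 0.002 -0.079 -1
```

Call:
servo_tool --moves "0.024 -0.024 0.002 0 0.002 -0.08 -1; 0.025 -0.024 0.002 0 0.002 -0.08 -1; 0.026 -0.022 0.002 0 0.002 -0.08 -1; 0.027 -0.021 0.002 0 0.002 -0.08 -1; 0.028 -0.02 0.002 0 0.002 -0.08 -1; 0.028 -0.019 0.002 0 0.002 -0.08 -1; 0.029 -0.018 0.002 0 0.002 -0.08 -1; 0.03 -0.017 0.002 0 0.002 -0.08 -1; 0.03 -0.016 0.002 0 0.002 -0.08 -1; 0.02 -0.01 0 0 0 -0.05 -1; 0 0 0 0 0 0 -1; 0 0 0 0 0 0 -1"

```text
time_s: 11.32
tool_pos: [0.641, 0.154, 0.3071]
tool_rot: [-179.5, -0.1, 46.5]
force: [-0.2, 0.0, -0.1]
grip_width: 0.0871
```

```bash
python3 - <<'E'
from h import *
st();plan([(.654,.168,.27,46)],step=.02)
E
```

```text
11.3167 [0.641  0.154  0.3071] [-179.5316   -0.1165   46.5324] F [-0.2228  0.0161 -0.0992] T [-0.2006  0.1092 -0.062 ] 0.08713224884098154 q [-37.8754  19.7579  30.1624  75.7892 -10.2347  87.1978 -52.1277]
3
0.006 0 0.012 -0.005 -0.001 0.006 -1; 0.007 -0 0.013 -0.006 -0.001 0.006 -1; 0.006 -0 0.012 -0.005 -0.002 0.007 -1
```

Call:
servo_tool --moves "0.008 0 0.012 -0.005 0 0.006 -1; 0.007 0 0.012 -0.005 0 0.006 -1; 0.004 0 0.012 -0.005 0 0.006 -1; 0 0 0 0 0 0 -1; 0 0 0 0 0 0 -1"

```text
time_s: 11.73
tool_pos: [0.6554, 0.1649, 0.2656]
tool_rot: [180.0, 0.1, 45.6]
force: [0.7, 0.8, 1.1]
grip_width: 0.0869
```

```bash
python3 - <<'E'
from h import *
st();plan([(.654,.168,.24,46)],step=.02)
c=snap('side');cv2.imwrite('pics/s5.png',cv2.resize(c['img'][150:270,110:250,::-1],None,fx=5,fy=5,interpolation=cv2.INTER_CUBIC))
E
```

```text
11.7333 [0.6554 0.1649 0.2656] [179.9601   0.0802  45.6155] F [0.7215 0.7703 1.1292] T [-0.1116  0.0745 -0.0655] 0.08690610591419104 q [-38.0637  22.4483  29.8245  77.1828 -10.945   83.2643 -53.2246]
2
0.001 -0.002 0.013 0.001 0.001 -0.007 -1; 0 -0.001 0.013 0 0.002 -0.006 -1
```

View pics/s5.png

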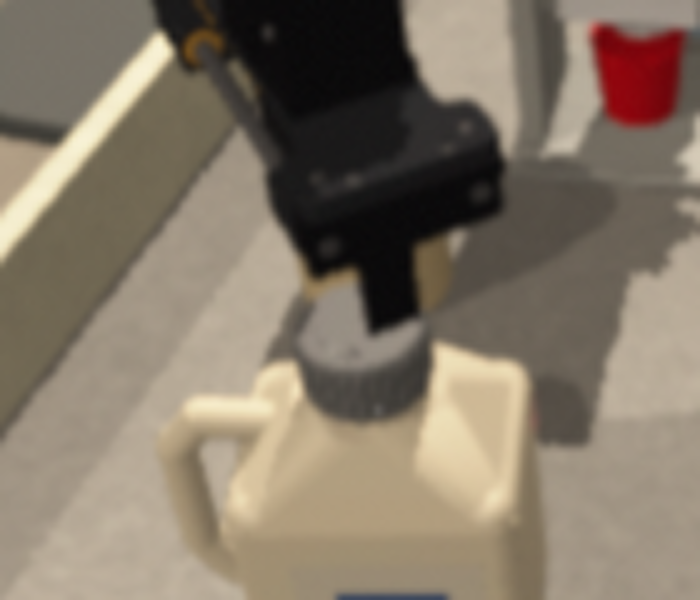

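Call:
servo_tool --moves "0.001 -0.002 0.015 0 0.001 -0.006 -1; 0 -0.002 0.015 0 0 -0.006 -1; 0 0 0.015 0 0 0 -1; 0 0 0.008 0 0 0 -1; 0 0 0 0 0 0 -1; 0 0 0 0 0 0 -1"

```text
time_s: 12.28
tool_pos: [0.6545, 0.1636, 0.2147]
tool_rot: [179.8, -0.2, 45.6]
force: [0.1, 0.0, 0.5]
grip_width: 0.0871
```

```bash
python3 - <<'E'
from h import *
st();plan([(.654,.168,.199,46)],step=.02)
E
```

```text
12.2833 [0.6545 0.1636 0.2147] [179.798   -0.1956  45.5874] F [0.1206 0.0062 0.5385] T [-0.1195  0.1395  0.0668] 0.0870504880496264 q [-38.1692  23.2167  29.4155  82.0241 -11.3848  77.4504 -52.7395]
1
0.003 -0.003 0.016 0.007 -0.007 -0.014 -1
```

Call:
servo_tool --moves "0.002 -0.002 0.008 0.004 -0.004 -0.008 -1; 0.002 -0.002 0.007 0.004 -0.003 -0.008 -1; 0.001 -0.001 0 0 0 0 -1; 0 0 0 0 0 0 -1"

```text
time_s: 12.62
tool_pos: [0.6559, 0.171, 0.2015]
tool_rot: [179.9, -0.2, 46.0]
force: [0.2, 0.1, 1.3]
grip_width: 0.0873
```

```bash
python3 - <<'E'
from h import *
st();plan([(.654,.168,.199,46)],step=.02)
E
```

```text
12.6167 [0.6559 0.171  0.2015] [179.933   -0.2136  46.0342] F [0.2049 0.1094 1.3009] T [-0.0585  0.1171 -0.0506] 0.08731643510851375 q [-38.2792  24.0493  29.0151  82.4322 -11.8063  76.3156 -52.5949]
1
-0.004 0.001 0.003 0.002 -0.007 0.001 -1
```

Close gently first, watching the lateral force.

Call:
servo_tool --moves "-0.003 0.001 0.003 0 0 0 -0.2; 0 0 0 0 0 0 0.2; 0 0 0 0 0 0 0.5; 0 0 0 0 0 0 0.5; 0 0 0 0 0 0 0.5; 0 0 0 0 0 0 0.5" --squeeze 10

```text
time_s: 13.12
tool_pos: [0.6551, 0.168, 0.1992]
tool_rot: [179.9, -0.3, 46.1]
force: [0.2, -1.7, -2.3]
grip_width: 0.0557
```

```bash
python3 - <<'E'
from h import *
st();plan([(.654,.168,.199,46)],step=.02)
E
```

```text
13.1167 [0.6551 0.168  0.1992] [179.8592  -0.2796  46.0607] F [ 0.1951 -1.6514 -2.2651] T [-0.2059  0.0859  0.0028] 0.05574659542968542 q [-38.2089  23.8568  29.0671  82.9639 -11.7355  75.8756 -52.3623]
1
-0.001 -0.001 0 0.005 -0.01 0.002 -1
```

The gripper closed at 55.7 mm, so it is on the flats. I'll firm the grip and press.

Call:
servo_tool --moves "0 0 0 0 0 0 1; 0 0 0 0 0 0 1; 0 0 0.003 0 0 0 1; 0 0 0.005 0 0 0 1; 0 0 0.006 0 0 0 1" --squeeze 50

```text
time_s: 13.53
tool_pos: [0.6553, 0.168, 0.1934]
tool_rot: [179.9, -0.5, 46.1]
force: [-15.4, -2.1, 41.2]
grip_width: 0.0556
```

```bash
python3 - <<'E'
from h import *
st()
E
```

```text
13.5333 [0.6553 0.168  0.1934] [179.9074  -0.5095  46.0601] F [-15.4012  -2.1164  41.2162] T [-0.703   3.7666  0.0143] 0.055582708165686265 q [-38.1417  23.9439  29.0142  83.519  -11.9755  75.0939 -52.1738]
```

Call:
servo_tool --moves "0 0 0.002 0 0 -0.05 1; 0 0 0.003 0 0 -0.12 1; 0 0 0.003 0 0 -0.12 1; 0 0 0.003 0 0 -0.12 1"

```text
time_s: 13.87
tool_pos: [0.6568, 0.1687, 0.1952]
tool_rot: [179.6, -1.0, 58.2]
force: [-4.1, -1.3, 10.6]
grip_width: 0.0554
```

```bash
python3 - <<'E'
from h import *
st()
E
```

```text
13.8667 [0.6568 0.1687 0.1952] [179.6112  -1.0405  58.2183] F [-4.0891 -1.2672 10.561 ] T [-0.3368  1.2648 -0.1405] 0.05535629464127723 q [-36.5821  23.3684  26.91    83.6146 -11.2384  74.5851 -40.549 ]
```

Call:
servo_tool --moves "-0.001 0 0.004 0 -0.01 -0.12 1; -0.001 0 0.004 0 -0.01 -0.12 1; 0 0 0.004 0 0 -0.12 1; 0 0 0.004 0 0 -0.12 1"

```text
time_s: 14.2
tool_pos: [0.656, 0.1695, 0.1938]
tool_rot: [179.4, -0.9, 72.7]
force: [-7.7, -0.8, 17.6]
grip_width: 0.0556
```

```bash
python3 - <<'E'
from h import *
st()
E
```

```text
14.2 [0.656  0.1695 0.1938] [179.3564  -0.9454  72.6648] F [-7.7362 -0.8378 17.597 ] T [-0.392   2.1075 -0.1457] 0.055565898903903455 q [-34.9038  23.0292  24.4626  83.758  -10.2122  74.2886 -26.9064]
```

Call:
servo_tool --moves "-0.001 0 0.004 0 -0.01 -0.12 1; 0 0.001 0.004 0 0 -0.12 1; 0 0.001 0.004 0 0 -0.12 1; 0 0 0.004 0 0 -0.12 1; 0 0 0.004 0 0 -0.12 1; 0 0 0.004 0 0 -0.12 1"

```text
time_s: 14.7
tool_pos: [0.6553, 0.1696, 0.1941]
tool_rot: [179.0, -1.0, 94.2]
force: [-6.7, -1.8, 16.2]
grip_width: 0.0555
```

```bash
python3 - <<'E'
from h import *
st()
E
```

```text
14.7 [0.6553 0.1696 0.1941] [178.9718  -1.0299  94.2062] F [-6.7379 -1.7725 16.1919] T [-0.4629  1.817  -0.214 ] 0.05552740117746184 q [-32.1303  22.456   20.8741  83.8913  -9.0399  74.0007  -6.1783]
```

Call:
servo_tool --moves "0 0 0.004 0 0 -0.12 1; 0 0 0.004 0 0 -0.12 1; 0 0 0.004 0 0 0 1"

```text
time_s: 14.95
tool_pos: [0.6552, 0.1697, 0.1942]
tool_rot: [178.6, -1.1, 101.5]
force: [-7.4, -0.9, 16.6]
grip_width: 0.0556
```

```bash
python3 - <<'E'
from h import *
st()
c=snap('side');cv2.imwrite('pics/s6.png',cv2.resize(c['img'][150:270,110:250,::-1],None,fx=5,fy=5,interpolation=cv2.INTER_CUBIC))
E
```

```text
14.95 [0.6552 0.1697 0.1942] [178.5754  -1.1271 101.5236] F [-7.4291 -0.8959 16.596 ] T [-0.5221  1.727  -0.017 ] 0.0556475188174055 q [-31.1723  22.1234  19.6512  84.1382  -8.723   73.627    0.9185]
```

View pics/s6.png

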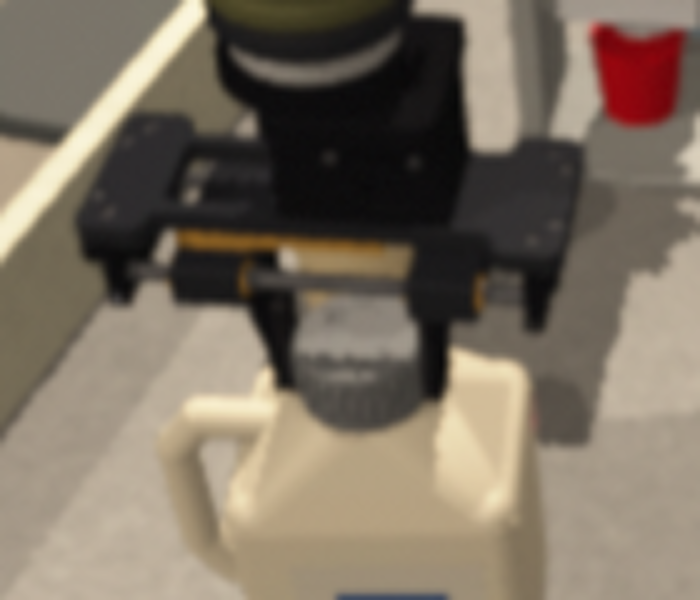

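The cap has turned 55.5° and the jug is in place. Lift straight up.

Call:
servo_tool --moves "0 0 -0.002 0 0 0 1; 0 0 -0.005 0 0 0 1; 0 0 -0.006 0 0 0 1; 0 0 -0.006 0 0 0 1"

```text
time_s: 15.33
tool_pos: [0.6546, 0.1689, 0.2161]
tool_rot: [178.5, -1.2, 101.4]
force: [-0.0, 0.2, -0.2]
grip_width: 0.0554
```

```bash
python3 - <<'E'
from h import *
st()
E
```

```text
15.3333 [0.6546 0.1689 0.2161] [178.5053  -1.179  101.3997] F [-0.0253  0.172  -0.1563] T [-0.1174  0.14   -0.0627] 0.055391028474135635 q [-31.229   21.2874  19.8496  82.7025  -8.4862  75.7857   0.6403]
```

Call:
servo_tool --moves "0 0 -0.012 0.01 0 0 1; 0 0 -0.015 0.01 0.01 0 1; 0 0 -0.018 0.01 0.01 0 1; 0 0 -0.018 0.01 0 0 1; 0 0 -0.015 0 0 0 1; 0 0 -0.01 0 0 0 1; 0 0 -0.004 0 0 0 1; 0 0 0 0 0 0 1; 0 0 0 0 0 0 1"

```text
time_s: 16.08
tool_pos: [0.6535, 0.1665, 0.31]
tool_rot: [179.9, -1.7, 101.4]
force: [0.6, 0.3, -0.6]
grip_width: 0.0554
```

```bash
python3 - <<'E'
from h import *
st();plan([(.655,.168,.317,101)],g=1)
E
```

```text
16.0833 [0.6535 0.1665 0.31  ] [179.9471  -1.6938 101.4255] F [ 0.6003  0.3401 -0.625 ] T [-0.1108  0.0269  0.015 ] 0.055356831937463165 q [-30.4084  20.5838  20.4194  72.9993  -8.7475  87.5926   0.5944]
1
0.001 0.002 -0.007 0.002 -0.059 0.015 1
```

Call:
servo_tool --moves "0.001 0.002 -0.004 0 -0.03 0 1; 0.001 0.002 -0.003 0 -0.03 0 1; 0 0 0 0 0 0 1; 0 0 0 0 0 0 1; 0 0 0 0 0 0 1; 0 0 0 0 0 0 1; 0 0 0 0 0 0 1; 0 0 0 0 0 0 1"

```text
time_s: 16.75
tool_pos: [0.6557, 0.1702, 0.3128]
tool_rot: [-179.6, 0.2, 101.5]
force: [-0.3, 0.1, -0.1]
grip_width: 0.0555
```

```bash
python3 - <<'E'
from h import *
st();print(env.get_obs()['joint_velocities'])
c=snap('side');cv2.imwrite('pics/s7.png',cv2.resize(c['img'][...,::-1],(800,600)))
cv2.imwrite('pics/s7c.png',cv2.resize(c['img'][130:270,100:260,::-1],None,fx=4,fy=4,interpolation=cv2.INTER_CUBIC))
c=snap('top');cv2.imwrite('pics/t7.png',cv2.resize(c['img'][...,::-1],(800,600)))
st()
E
```

```text
16.75 [0.6557 0.1702 0.3128] [-179.6323    0.2492  101.5024] F [-0.2836  0.0971 -0.1457] T [-0.0891 -0.0005  0.0101] 0.05554435967040566 q [-31.4645  21.4136  20.5017  71.624   -7.1042  88.5909  -0.5469]
[ 0.0076  0.1056 -0.043   0.3067  0.0209 -0.124  -0.0121]
16.85 [0.6558 0.1701 0.3129] [-179.6407    0.2535  101.4959] F [-0.2549  0.401  -0.0141] T [-0.0612  0.0403  0.0276] 0.05530359588527378 q [-31.4606  21.41    20.5061  71.6182  -7.1002  88.5923  -0.5462]
```

View pics/s7.png

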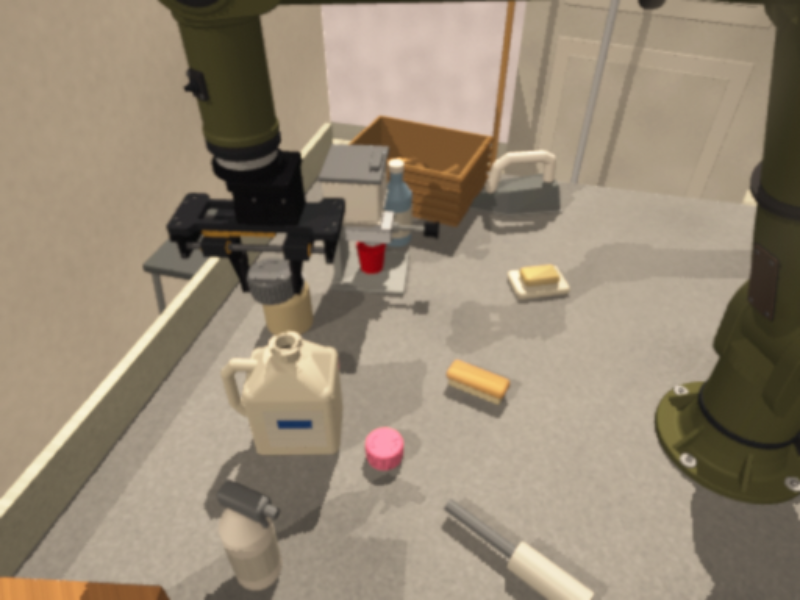

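View pics/s7c.png

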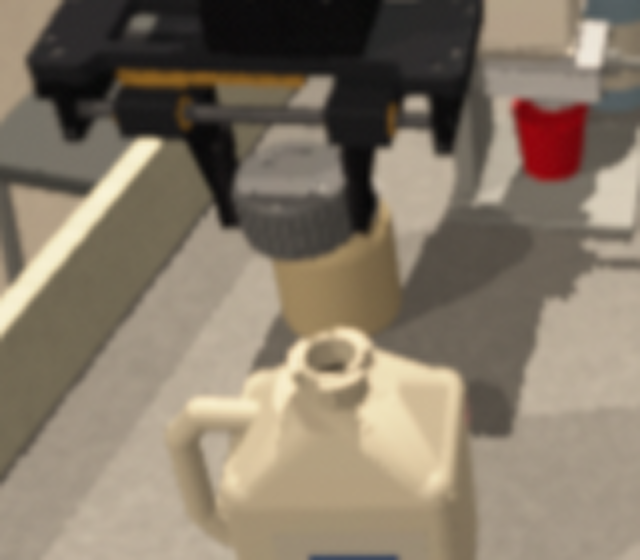

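View pics/t7.png

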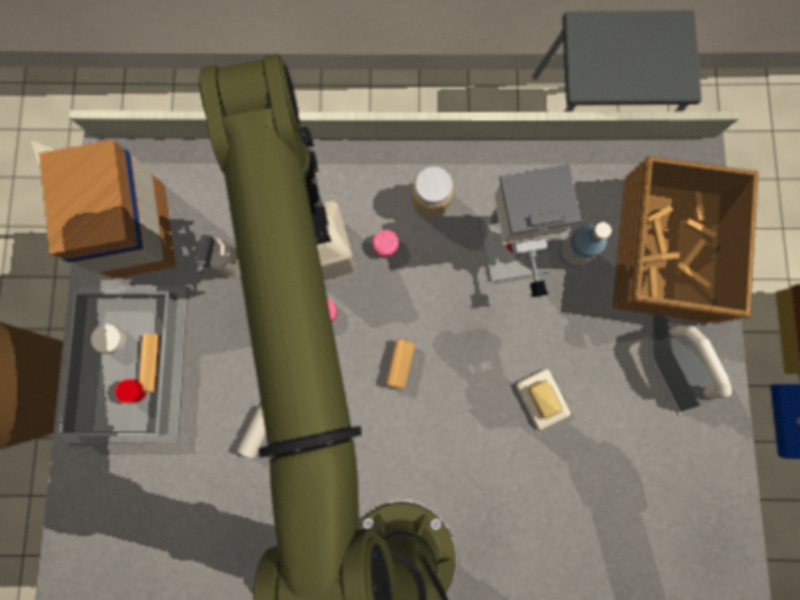

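Call:
servo_tool --moves "0 0.001 -0.005 0 0 0 1; 0 0 0 0 0 0 1; 0 0 0 0 0 0 1; 0 0 0 0 0 0 1; 0 0 0 0 0 0 1; 0 0 0 0 0 0 1; 0 0 0 0 0 0 1; 0 0 0 0 0 0 1; 0 0 0 0 0 0 1; 0 0 0 0 0 0 1"

```text
time_s: 17.68
tool_pos: [0.6571, 0.1698, 0.3189]
tool_rot: [-179.7, 0.2, 101.4]
force: [0.2, 0.1, -0.9]
grip_width: 0.0554
```

```bash
python3 - <<'E'
from h import *
st();print(env.get_obs()['joint_velocities'])
o=env.get_obs()
if abs(o['tool_pos'][2]-.317)<.012 and np.hypot(*(o['tool_pos'][:2]-[.655,.168]))<.006: print(env.sign_off())
E
```

```text
17.6833 [0.6571 0.1698 0.3189] [-179.6816    0.2483  101.4486] F [ 0.1819  0.109  -0.8885] T [-0.0623  0.0247 -0.0097] 0.05541924811465696 q [-31.3517  21.5105  20.5613  70.8196  -7.1549  89.2551  -0.5314]
[ 0.0325 -0.0058 -0.1709  0.1516 -0.0653  0.1553 -0.0881]
the job is handed in; nothing more can be done
None
```

The job is done and handed in at 17.7 s: the dosing slide is back home, and the gripper holds the jug's cap still above the open mouth.

- **Dosing slide:** I pulled it out about 45 mm to its stop, which held against 32 N. I then pushed it home to its stop with 24 N. Afterwards the knob was back at its original pixel in the side camera.
- **Cap:** I gripped it across its flats (55.6 mm opening), pressed it about 5 to 6 mm down, turned it 55.5° counter-clockwise and lifted it free.
- **Final pose:** The cap's lower edge is about 10 cm above the mouth, by calculation from the tool height, and about 3 mm off its axis.
- **Bystanders:** The last pictures show the jug standing in place with its mouth open. The other things I could see look unmoved; in the top view the arm hid part of the scene.

**Imperfections:**
- The wrist force reached about 41 N upward at the first press, through the gripped cap, and I eased it off at once.
- The cap depth dipped to about 4.0 mm early in the turn. It did not catch.
- During the pull I tilted the tool about 10° the wrong way, and levelled it before pushing home.

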